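# Seal the tea tin with its two-part lid and take off the cover

### The arm

A 6-joint arm with a two-finger parallel gripper is mounted at the origin on the work surface; the furniture and walls round the work are solid. World frame = base frame: x ahead of the robot, y to its left, z up, the work surface at z = 0. Lengths are in mm, angles in rad, forces in N, time in s.
With the tool pointing down it reaches from about 300 to 775 mm from the base axis. Payload 14.6 kg.
Tool frame: the origin (TCP) lies at the very end of the fingers, on their centre line; the grasp point (between the pads) lies 19 mm behind it; z points along the fingers, y is the line along which they close (so a half turn about z gives the same grasp; the last joint's range is limited). The gripper opens to 94 mm and grips with 3 to 60 N. Pads are 16 mm wide; open, the fingers measure 119 mm over their backs; the gripper's body (75 mm by 177 mm) begins 78 mm behind the grasp point.
Start: joints at [1.278, 0.3, 1.521, -0, 1.321, -0.067], TCP at [123.135, 536.029, 205.446] pointing down, gripper open.
Joint ranges: [-3.03, 3.03], [-0.79, 2.21], [0.23, 2.52], [-1.04, 4.18], [0, 3.07], [-2.55, 2.55]. Speed limits (rad/s): [2.22, 2.22, 2.57, 3.14, 3.14, 3.14].

### API

Orientations are given as [roll, pitch, yaw] about the fixed x, y, z axes, in that order (R = Rz(yaw) Ry(pitch) Rx(roll)).
In Python, from cell import manip, eyes, ticket gives the robot as it stands. The module is installed in compiled form; this text tells all that it offers.
- The arm moves only by the tool arm_command, never from a script. Its argument "plan" is a list of rows, each a list of 5 numbers: the opening, from -1 (shut) to 1 (fully open), then the shift along the tool's x, y, z in m, then the turn about the tool's z in rad. In form: [[jaw, dx, dy, dz, roll], ...]. A call has 1 to 20 rows; each row shifts and turns the commanded pose from where the row before left it, along the tool's axes as they then stand; what a row does not reach is not made up. A row lasts 1/8 s, in which the tool goes at most 62.5 mm and 10.7 degrees, less where a joint would pass 70% of its speed; a pose out of reach is approached as far as the arm can. A call is refused whole if a number of a shift passes 0.0625 or a number of a turn 0.188, either way. A call with a gripper value outside its range is refused whole. The fingers move at their own pace and stop on an object; "newtons" is the grip in N (left out, the last holds). Time passes only in rows, so rows that do not move let the fingers close. It gives the time, the measured TCP pose, the force, the opening and the grip force at its end, in the units of the state.
- manip.read_state(): the state, without advancing time (a new reading comes with each control period).
- eyes.camera(name): name is "scene" or "top" or "wrist"; returns a dict with "img" (420x560x3 uint8, blue, green, red), "z_map" (420x560 float32, mm along the optical axis (not along the pixel's ray), 0 where there is no reading), "fx", "fy", "cx", "cy" (pixels), "dist" ([k1, k2, p1, p2, k3] as OpenCV has them; the pictures are not rectified), "eye" and "orientation" of the camera in the world. Camera axes: x right, y down, z forward; pixel columns grow to the right and rows downward; lengths in mm; the calibration is good to about 2 mm. A picture is of the moment at which its call begins.
- ticket.sign_off(): hands the job in; it is judged then, once.
The state is a dict: "clock": time; "joints": joint angles; "qd": joint speeds; "effort": joint torques, N m; "eef_pos": TCP position; "eef_rot": TCP orientation; "wrist_force": force on the tool from outside, world axes, zero at the start; "moment": the same for the moment, N m; "finger_gap": finger opening in mm; "finger_force": force on a finger pad.
Only numpy, scipy, OpenCV 4.12 (cv2) and the standard library are available. Lean on these libraries where they do the work, as an engineer would, in place of code of your own. Each camera call takes 0.05 s, during which the arm holds its last target. There are 200 camera calls.

### The job

The tea tin's two-part lid stands on the worktop: a green cover with a pale wooden collar lies over the inner lid, whose dark knob comes up through it. Carry both together by the knob, lower them onto the open tin and press the inner lid down until you feel it stop, then let go of the knob and lift the cover alone straight up by its collar, leaving the inner lid fully home in the tin. Finish still holding the cover, level and a few centimetres clear above the knob over the tin; leave everything else standing where it is.

Things in the scene. Friction and masses are not known exactly. Their poses are not given: they have to be found in the camera images.
- tea_tin: loose round open tea tin, green with brass bands, 107 mm across, 100 high, mouth 101 wide, 0.9 kg; origin under its centre, z up. A seal ring slides in its mouth.
- seal_ring (a joint): travel (m) of the black rubber ring in the tin's mouth: hole 86 mm, top face level with the rim at 0, growing downward to a hard stop at 0.008. Starts at 0 to 0.003. The lids' weight (3 to 4 N) does not move it; a further push of 3 to 4 N does; it stays where it is left.
- inner_lid: loose aluminium inner lid, 0.22 kg; origin at the centre of its underside, z up. Tapered plug 80 mm across from 0 to 14 mm, flange 95 across from 14 to 20 (enters the mouth, sits on the seal ring), upright round dark wood knob 22 across from 20 to 68 on the axis. Starts standing on its plug on the worktop. Fully home, its origin is 78 mm above the tin's and its flange just below the rim.
- cover: loose green cover, 0.12 kg; origin at the centre of its lower edge, z up. Skirt 122 mm across (116 inside) from 0 to 10 mm, top plate from 10 to 14 with a 27 mm hole, pale wood collar 52 across (42 inside) from 14 to 30. Starts on the inner lid's flange, origin 10 mm above that lid's; the knob stands 28 mm above the collar. On the tin its plate rests on the rim, origin 90 mm above the tin's.
- mug: bystander: white mug with small dark sprigs, handle at its side, 92x127x95, origin under its centre
- tea_box: bystander: red cardboard tea box, 67x103x156, origin under its centre
- teaspoon: bystander: steel teaspoon lying flat, 130x26x11, origin under its centre
- salt_shaker: bystander: glass salt shaker with grey cap, 44x44x90, origin under its centre
- sardine_tin: bystander: flat oval-cornered fish tin, yellow with a blue top, 63x105x24, origin under its centre

How it is judged:
By the outcome, as a careful person would: the job done as asked, in the order asked, and still so for the second after the job is handed in, while the arm keeps its last pose, push and grip.
It also fails if it takes over 58 s, if anything falls off the work surface, if the arm or the gripper's body presses on something with over 40 N, if the wrist force passes 120 N, or if a joint passes its speed limit or range.

## Working session

There is one attempt and no reset: what is moved stays moved. The work goes in short steps, Python scripts to look and compute and a tool call to move; the robot and the scene stay as the last step left them, time stands still between calls to the robot, and variables do not carry over. Pictures are saved under pics/ and viewed, at most 10 in all, crops included, and the job is handed in when it is done.

Besides the shell and the picture viewer there is one more tool, called after ">>>" as name(argument=value, ...), one argument or row to a line, values as JSON. arm_command: Moves the arm, as the interface text tells. Its arguments: {"type":"object","properties":{"plan":{"type":"array"},"newtons":{"type":"number"}},"required":["plan"]}

```bash
mkdir -p pics
cat > h.py <<'E'
import numpy as np, cv2
from cell import manip, eyes, ticket
from scipy.spatial.transform import Rotation as R
def shot(n,f):
    c=eyes.camera(n); cv2.imwrite('pics/'+f,c['img']); np.save('pics/'+f+'.npy',c,allow_pickle=True); return c
def world(c):
    h,w=c['z_map'].shape
    uv=np.stack(np.meshgrid(np.arange(w),np.arange(h)),-1).reshape(-1,1,2).astype(float)
    K=np.array([[c['fx'],0,c['cx']],[0,c['fy'],c['cy']],[0,0,1.]])
    n=cv2.undistortPoints(uv,K,np.array(c['dist'],float)).reshape(h,w,2)
    p=np.dstack([n,np.ones((h,w))])*c['z_map'][...,None]
    o=np.array(c['orientation'],float)
    M=R.from_euler('xyz',o).as_matrix() if o.size==3 else o
    return p@M.T+np.array(c['eye'])
E
python3 - <<'E'
from h import *
s=manip.read_state(); print(s)
for n in('top','scene'):
    c=shot(n,n+'1.png'); print(n,c['eye'],c['orientation'])
E
```

```text
{'clock': 0.0, 'joints': array([ 1.27837443e+00,  3.00445998e-01,  1.52158548e+00, -2.75793687e-05,
        1.32071281e+00, -6.65917882e-02]), 'qd': array([-2.32523266e-03,  9.71853553e-05, -2.25172812e-04,  5.44371589e-04,
        1.58978193e-03, -3.29259018e-04]), 'effort': array([ 9.79449615e-04, -5.31799829e+01, -3.52746570e+01,  7.09049148e-02,
        2.43029022e-02, -6.33859395e-05]), 'eef_pos': array([123.0814426 , 535.77572017, 204.8982459 ]), 'eef_rot': array([-3.14044180e+00, -4.99781819e-05,  2.91576935e+00]), 'wrist_force': array([-0.39238133,  0.23057247,  0.250436  ]), 'moment': array([-0.04357846, -0.00854038, -0.00673385]), 'finger_force': 0.0, 'finger_gap': 94.12788699716815}
top [479.53574369 245.66488553 957.63968856] [-3.06410796  0.00460496 -1.54494565]
scene [-138.63395072  727.37568904  804.47634924] [-2.29535859e+00  2.19455148e-03 -2.16998855e+00]
```

View pics/top1.png

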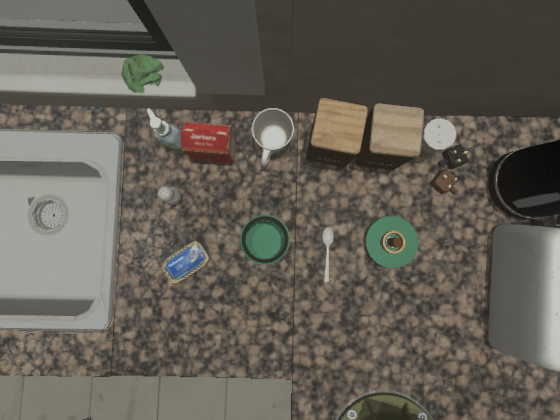

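View pics/scene1.png

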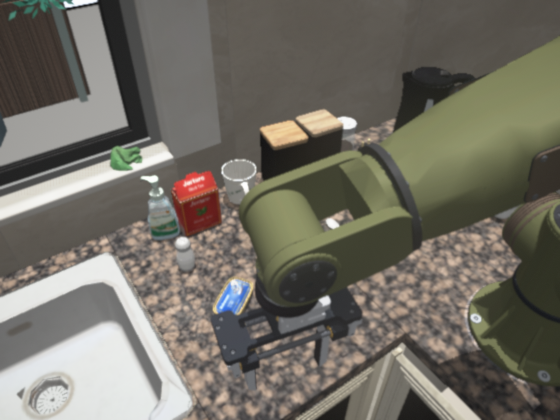

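The top view shows the open tin at px (266,240), the lid at (391,242) with its knob at about (397,241), and the spoon between them at (328,255). The sardine tin is at (186,262), the salt shaker at (168,195), and the mug at (272,133). The scene view shows the arm still off to the side, clear of the work.

Run:
```python
from h import *
from scipy.optimize import least_squares
c=np.load('pics/top1.png.npy',allow_pickle=True).item(); W=world(c)
print(c['fx'],c['fy'])
def reg(u,v,r): 
    P=W[v-r:v+r,u-r:u+r].reshape(-1,3); return P[np.isfinite(P).all(1)]
def circ(P):
    f=lambda q:np.hypot(P[:,0]-q[0],P[:,1]-q[1])-q[2]
    return least_squares(f,[*P[:,:2].mean(0),50],loss='soft_l1',f_scale=1).x
T=reg(266,240,36);L=reg(391,242,36)
for n,P in(('T',T),('L',L)):
    h,e=np.histogram(P[:,2],np.arange(-10,140,4)); print(n,[(int(a),int(b)) for a,b in zip(e,h) if b>10])
rim=T[(T[:,2]>93)]; print('rim',circ(rim),np.median(rim[:,2]))
pl=L[(L[:,2]>12)&(L[:,2]<32)]; h=cv2.minEnclosingCircle(pl[:,:2].astype(np.float32)); print('cover',h,np.median(pl[:,2]))
k=L[L[:,2]>60]; print('knob',k[:,:2].mean(0),np.median(k[:,:2],0),k.shape,k[:,2].max(), (k.min(0)+k.max(0))/2,np.ptp(k,axis=0))
w=L[(L[:,2]>36)&(L[:,2]<46)]; print('collar',circ(w),len(w))
for n,(u,v) in dict(base=(385,405),spoon=(328,237),mug=(272,125),cut=(340,120),top=(266,240)).items(): print(n,W[v,u].round(0))
cr=np.hstack([cv2.resize(c['img'][v-40:v+40,u-40:u+40],(400,400),interpolation=cv2.INTER_CUBIC) for u,v in((266,240),(391,242))]); cv2.imwrite('pics/crop.png',cr)
```

```text
397.87646243169206 397.87646243169206
T [(-10, 11), (-6, 928), (-2, 2211), (2, 971), (6, 302), (78, 11), (86, 12), (90, 16), (94, 227), (98, 416)]
L [(-6, 799), (-2, 2061), (2, 123), (10, 12), (14, 28), (18, 518), (22, 1239), (26, 84), (30, 19), (34, 69), (38, 96), (62, 24), (66, 50)]
rim [466.9137296  283.14548251  47.65351989] 98.68805407074353
cover ((468.6556091308594, -9.283888816833496), 60.871604919433594) 22.996096579461323
knob [471.48218754  56.33661334] [471.09719457  -4.91318365] (106, 3) 957.6396885587643 [469.61020471 113.22386296 509.70482369] [ 19.85107796 264.88204515 895.86972973]
collar [468.35860669  -9.19415521  22.81001606] 148
base [100.   3.  11.]
spoon [475. 136.   1.]
mug [743. 277.   8.]
cut [713. 134. 165.]
top [464. 284.   6.]
```

View pics/crop.png

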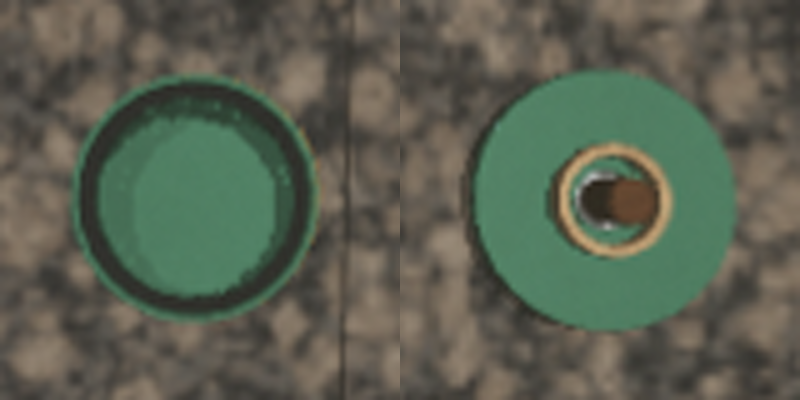

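The enlarged crop shows the tin's mouth with a visible black ring and the bottom clear. The knob sits roughly centred in the collar, allowing for parallax. I'll move above the lid next.

>>> arm_command(
  plan=[
    [1,-0.0327,-0.0324,0,0],
    [1,-0.0327,-0.0324,0,0],
    [1,-0.0327,-0.0324,0,0],
    [1,-0.0327,-0.0324,0,0],
    [1,-0.0327,-0.0324,0,0],
    [1,-0.0327,-0.0324,0,0],
    [1,-0.0327,-0.0324,0,0],
    [1,-0.0327,-0.0324,0,0],
    [1,-0.0327,-0.0324,0,0],
    [1,-0.0327,-0.0324,0,0],
    [1,-0.0327,-0.0324,0,0],
    [1,-0.0327,-0.0324,0,0],
    [1,-0.0327,-0.0324,0,0],
    [1,-0.0327,-0.0324,0,0],
    [1,0,0,0,0],
    [1,0,0,0,0],
  ],
  newtons=40,
)

```text
clock: 2.1
eef_pos: [467.4, -8.2, 205.1]
eef_rot: [3.142, -0.001, 2.916]
wrist_force: [-0.7, -0.4, 0.1]
finger_gap: 93.6
finger_force: 0.0
```

Run:
```python
from h import *
s=manip.read_state(); print(s['clock'],s['eef_pos'],s['eef_rot'],s['joints'],s['wrist_force'])
c=shot('wrist','w1.png'); W=world(c); print(c['eye'],c['orientation'])
P=W[c['z_map']>0]; P=P[np.hypot(P[:,0]-468,P[:,1]+9)<70]
h,e=np.histogram(P[:,2],np.arange(-10,140,4)); print([(int(a),int(b)) for a,b in zip(e,h) if b>10])
for a,b in((12,28),(36,46),(60,76)):
    k=P[(P[:,2]>a)&(P[:,2]<b)]
    if len(k): print(a,cv2.minEnclosingCircle(k[:,:2].astype(np.float32)),np.median(k,0),len(k))
```

```text
2.1 [467.3700425   -8.23337985 205.14887381] [ 3.14157062e+00 -8.10057277e-04  2.91557464e+00] [-9.60668508e-02  1.15658836e-01  1.74424181e+00  1.32282087e-04
  1.28249238e+00 -1.44088282e+00] [-0.70654951 -0.42167941  0.13604221]
[404.38258328   4.88319123 384.6867143 ] [2.91285729e+00 1.48265529e-04 1.34571361e+00]
[(-2, 2004), (18, 151), (22, 9144), (26, 147), (30, 72), (34, 87), (38, 749), (42, 21), (46, 11), (50, 12), (54, 18), (58, 15), (62, 27), (66, 420)]
12 ((469.05120849609375, -10.954020500183105), 61.0626106262207) [463.82100811  -9.31044893  24.16014447] 9403
36 ((469.0874328613281, -10.961555480957031), 25.920095443725586) [466.84167216 -10.54546982  39.84704575] 821
60 ((469.156982421875, -10.821698188781738), 10.967950820922852) [468.1492457  -10.64236415  67.8575625 ] 454
```

View pics/w1.png

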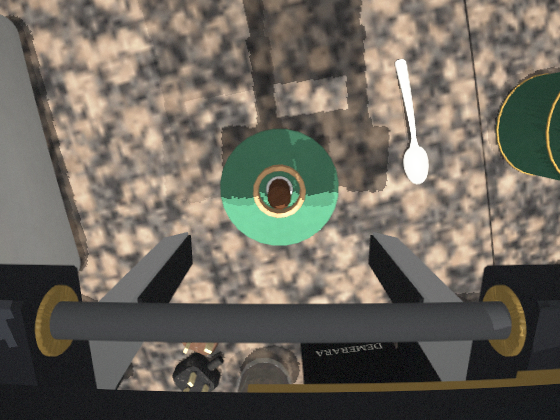

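The wrist view shows the cover centred at about (280,188), the knob at (280,193), the spoon at right (415,165), and the fingers spread symmetrically with nothing under them. I'll descend and grip the knob.

>>> arm_command(
  plan=[
    [1,-0.002,-0.002,0.03,0],
    [1,0,0,0.035,0],
    [1,0,0,0.035,0],
    [1,0,0,0.03,0],
    [1,0,0,0.02,0],
    [1,0,0,0.01,0],
    [1,0,0,0,0],
    [1,0,0,0,0],
  ],
)

```text
clock: 3.15
eef_pos: [469.7, -10.8, 46.3]
eef_rot: [3.141, 0.001, 2.916]
wrist_force: [-0.1, -0.1, 0.1]
finger_gap: 93.9
finger_force: 0.0
```

>>> arm_command(
  plan=[
    [-1,0,0,0,0],
    [-1,0,0,0,0],
    [-1,0,0,0,0],
    [-1,0,0,0,0],
    [-1,0,0,0,0],
    [-1,0,0,0,0],
    [-1,0,0,0,0],
    [-1,0,0,0,0],
  ],
  newtons=40,
)

```text
clock: 4.15
eef_pos: [469.3, -10.9, 45.4]
eef_rot: [3.141, -0.0, 2.916]
wrist_force: [1.0, 0.4, -0.4]
finger_gap: 21.1
finger_force: 40.0
```

>>> arm_command(
  plan=[
    [-1,0,0,-0.008,0],
    [-1,0,0,-0.017,0],
    [-1,0,0,-0.025,0],
    [-1,0,0,-0.03,0],
    [-1,0,0,-0.03,0],
    [-1,0,0,-0.02,0],
    [-1,0,0,0,0],
    [-1,0,0,0,0],
  ],
)

```text
clock: 5.15
eef_pos: [468.8, -10.9, 174.6]
eef_rot: [-3.141, -0.001, 2.916]
wrist_force: [-0.1, 0.3, -2.9]
finger_gap: 21.0
finger_force: 40.0
```

Run:
```python
from h import *
s=manip.read_state(); print(s['clock'],s['eef_pos'],s['eef_rot'],s['wrist_force'],s['finger_gap'])
c=shot('wrist','w2.png'); W=world(c); m=c['z_map']>0
P=W[m]; t=s['eef_pos']
Q=P[np.hypot(P[:,0]-t[0],P[:,1]-t[1])<64]
z0=t[2]-45.4
for a,b in((18,30),(36,44)):
    k=Q[(Q[:,2]-z0>a)&(Q[:,2]-z0<b)]; print(cv2.minEnclosingCircle(k[:,:2].astype(np.float32)),np.median(k,0)-[0,0,z0],len(k))
k=Q[(Q[:,2]-z0>22)&(Q[:,2]-z0<26)]; A=np.c_[k[:,:2]-k[:,:2].mean(0),np.ones(len(k))]; print('plate tilt',np.linalg.lstsq(A,k[:,2],rcond=None)[0])
rim=P[(abs(P[:,2]-99)<6)&(np.hypot(P[:,0]-467,P[:,1]-283)<60)]; print(len(rim), rim[:,1].min() if len(rim) else 0)
```

```text
5.15 [468.7946965  -10.91912661 174.58153399] [-3.14139702e+00 -1.30238126e-03  2.91574775e+00] [-0.07991852  0.29181659 -2.89596434] 21.031643142784958
((467.99493408203125, -12.082974433898926), 60.91419219970703) [446.43801492  -6.83903657  24.23131236] 19675
((468.4071044921875, -11.736732482910156), 26.197202682495117) [453.99979227  -9.36522034  40.03216365] 1560
plate tilt [-3.52843783e-04  2.38736804e-03  1.53418076e+02]
0 0
```

View pics/w2.png

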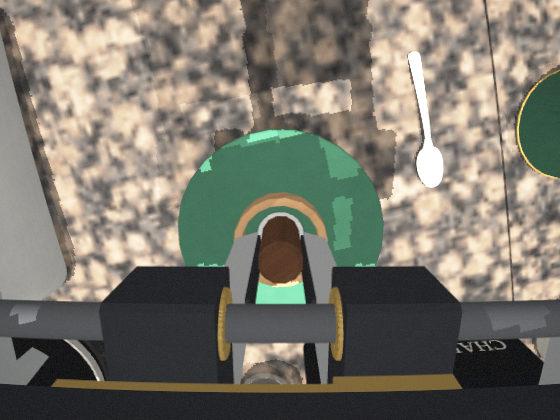

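The cover hangs level on the gripped knob. Its collar shows at (280,235), and the tin is at the right edge (545,120). I'll move halfway so the wrist camera sees the tin along with the lid.

>>> arm_command(
  plan=[
    [-1,0.003,0.013,0,0],
    [-1,0.006,0.026,0,0],
    [-1,0.006,0.026,0,0],
    [-1,0.006,0.026,0,0],
    [-1,0.006,0.026,0,0],
    [-1,0.006,0.026,0,0],
    [-1,0.003,0.013,0,0],
    [-1,0,0,0,0],
    [-1,0,0,0,0],
    [-1,0,0,0,0],
  ],
)

```text
clock: 6.45
eef_pos: [469.2, 148.5, 175.4]
eef_rot: [-3.141, -0.0, 2.915]
wrist_force: [0.0, -0.1, -2.8]
finger_gap: 21.0
finger_force: 40.0
```

```bash
cat > m.py <<'E'
from h import *
from scipy.optimize import least_squares
def fit(P,r):
    f=lambda q:np.hypot(P[:,0]-q[0],P[:,1]-q[1])-r
    return least_squares(f,P[:,:2].mean(0),loss='soft_l1',f_scale=1).x
E
python3 - <<'E'
from m import *
s=manip.read_state(); t=s['eef_pos']; z0=t[2]-45.4; print(s['clock'],t,s['eef_rot'])
for n in('wrist','top'):
    c=shot(n,n+'3.png'); W=world(c); P=W[c['z_map']>0]
    k=P[(np.hypot(P[:,0]-t[0],P[:,1]-t[1])<65)&(abs(P[:,2]-z0-24)<6)]
    if len(k): print(n,'cover',cv2.minEnclosingCircle(k[:,:2].astype(np.float32)),len(k))
    k=P[(abs(P[:,2]-99)<4)&(np.hypot(P[:,0]-467,P[:,1]-283)<62)]
    if len(k)>20: print(n,'rim',fit(k,52),cv2.minEnclosingCircle(k[:,:2].astype(np.float32)),len(k),np.median(k[:,2]))
E
```

```text
6.45 [469.15675977 148.518513   175.44709374] [-3.14148145e+00 -4.48912554e-06  2.91491429e+00]
wrist cover ((467.9472351074219, 147.291259765625), 61.010231018066406) 19694
wrist rim [467.74515522 281.03688265] ((467.8656005859375, 281.8521728515625), 53.837013244628906) 6218 99.55649848183243
top cover ((470.27093505859375, 152.88302612304688), 60.45296859741211) 315
top rim [467.20282588 282.13950044] ((466.95782470703125, 282.9447021484375), 53.26698684692383) 591 98.60747266931241
```

View pics/wrist3.png

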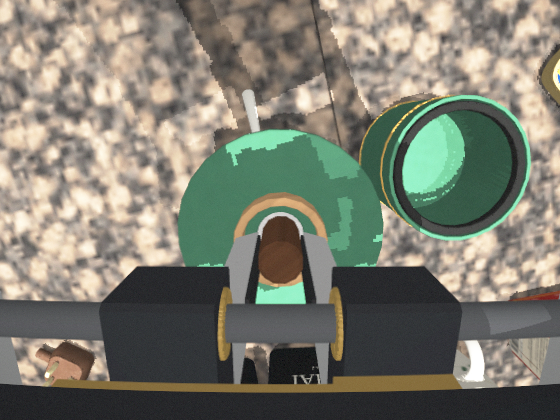

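The wrist view has both the lid, with its cover centre at about (281,235), and the tin mouth at (458,167), free and empty. I'll carry the lid over the tin and lower it to just above the rim.

>>> arm_command(
  plan=[
    [-1,0.003,0.0128,0,0],
    [-1,0.006,0.026,0,0],
    [-1,0.006,0.026,0,0],
    [-1,0.006,0.026,0,0],
    [-1,0.006,0.026,0,0],
    [-1,0.0035,0.014,0,0],
    [-1,0,0,0,0],
    [-1,0,0,0,0],
    [-1,0,0,0,0],
    [-1,0,0,0,0],
  ],
)

```text
clock: 7.8
eef_pos: [468.8, 283.0, 175.5]
eef_rot: [3.142, 0.0, 2.915]
wrist_force: [0.6, -0.7, -2.9]
finger_gap: 20.9
finger_force: 40.0
```

Run:
```python
from m import *
s=manip.read_state(); t=s['eef_pos']; z0=t[2]-45.4; print(s['clock'],t,s['eef_rot'],s['wrist_force'])
c=shot('wrist','wrist4.png'); W=world(c); P=W[c['z_map']>0]
k=P[(np.hypot(P[:,0]-t[0],P[:,1]-t[1])<65)&(abs(P[:,2]-z0-24)<6)]
print('cover',cv2.minEnclosingCircle(k[:,:2].astype(np.float32)),len(k))
```

```text
7.8 [468.80559021 283.02676423 175.54688586] [3.14156415e+00 1.36277674e-04 2.91515428e+00] [ 0.58011917 -0.67784264 -2.94359779]
cover ((468.2717590332031, 281.7607421875), 61.13187789916992) 19714
```

>>> arm_command(
  plan=[
    [-1,0,0,0.01,0],
    [-1,0,0,0.012,0],
    [-1,0,0,0.008,0],
    [-1,0,0,0.005,0],
    [-1,0,0,0.003,0],
    [-1,0,0,0.002,0],
    [-1,0,0,0.001,0],
    [-1,0,0,0,0],
    [-1,0,0,0,0],
  ],
)

```text
clock: 8.98
eef_pos: [468.7, 283.5, 134.6]
eef_rot: [3.141, 0.0, 2.916]
wrist_force: [0.0, 0.2, -2.6]
finger_gap: 21.1
finger_force: 40.0
```

>>> arm_command(
  plan=[
    [-1,0,0,0.001,0],
    [-1,0,0,0.001,0],
    [-1,0,0,0.001,0],
    [-1,0,0,0,0],
    [-1,0,0,0,0],
  ],
)

```text
clock: 9.6
eef_pos: [468.7, 283.4, 131.4]
eef_rot: [-3.142, -0.0, 2.916]
wrist_force: [-0.3, 0.8, -3.3]
finger_gap: 21.1
finger_force: 40.0
```

>>> arm_command(
  plan=[
    [-1,0,0,0.001,0],
    [-1,0,0,0.001,0],
    [-1,0,0,0,0],
    [-1,0,0,0,0],
  ],
)

```text
clock: 10.1
eef_pos: [468.8, 283.5, 129.7]
eef_rot: [3.141, 0.0, 2.916]
wrist_force: [-1.0, -0.8, 3.0]
finger_gap: 20.5
finger_force: 40.0
```

>>> arm_command(
  plan=[
    [-1,0,0,0.001,0],
    [-1,0,0,0.001,0],
    [-1,0,0,0,0],
    [-1,0,0,0,0],
  ],
)

```text
clock: 10.6
eef_pos: [468.7, 283.5, 127.3]
eef_rot: [3.141, 0.0, 2.916]
wrist_force: [0.2, 1.4, 1.0]
finger_gap: 21.0
finger_force: 40.0
```

>>> arm_command(
  plan=[
    [-1,0,0,0.001,0],
    [-1,0,0,0.001,0],
    [-1,0,0,0,0],
    [-1,0,0,0,0],
  ],
)

```text
clock: 11.1
eef_pos: [468.7, 283.5, 125.4]
eef_rot: [3.142, 0.0, 2.916]
wrist_force: [1.0, 2.2, 2.2]
finger_gap: 21.0
finger_force: 40.0
```

>>> arm_command(
  plan=[
    [-1,0,0,0.001,0],
    [-1,0,0,0.001,0],
    [-1,0,0,0,0],
    [-1,0,0,0,0],
  ],
)

```text
clock: 11.6
eef_pos: [468.7, 283.5, 123.4]
eef_rot: [3.142, 0.0, 2.916]
wrist_force: [1.6, 0.9, 2.5]
finger_gap: 20.7
finger_force: 40.0
```

>>> arm_command(
  plan=[
    [-1,0,0,0.0005,0],
    [-1,0,0,0.0005,0],
    [-1,0,0,0,0],
    [-1,0,0,0,0],
  ],
)

```text
clock: 12.1
eef_pos: [468.8, 283.5, 123.0]
eef_rot: [3.141, 0.001, 2.916]
wrist_force: [-1.0, -0.3, 9.4]
finger_gap: 20.7
finger_force: 40.0
```

>>> arm_command(
  plan=[
    [-1,0,0,0.0005,0],
    [-1,0,0,0.0005,0],
    [-1,0,0,0,0],
    [-1,0,0,0,0],
  ],
)

```text
clock: 12.6
eef_pos: [469.0, 283.6, 123.0]
eef_rot: [3.141, 0.001, 2.916]
wrist_force: [-4.2, -0.6, 19.2]
finger_gap: 20.8
finger_force: 40.0
```

Run:
```python
from m import *
s=manip.read_state(); print(s['clock'],s['eef_pos'],s['wrist_force'],s['moment'])
c=shot('wrist','wrist5.png'); W=world(c); P=W[c['z_map']>0]; t=s['eef_pos']
Q=P[np.hypot(P[:,0]-t[0],P[:,1]-t[1])<64]
for a,b in((98,110),(116,125)):
    k=Q[(Q[:,2]>a)&(Q[:,2]<b)]; print(cv2.minEnclosingCircle(k[:,:2].astype(np.float32)),np.median(k,0),len(k))
k=Q[abs(Q[:,2]-104)<3]; A=np.c_[k[:,:2]-k[:,:2].mean(0),np.ones(len(k))]; print('plate tilt',np.linalg.lstsq(A,k[:,2],rcond=None)[0])
cv2.imwrite('pics/c5.png',cv2.resize(c['img'][100:320,150:420],(800,652))[:600])
```

```text
12.6 [468.95028536 283.5813682  122.96211952] [-4.19005872 -0.60729    19.15342058] [-0.45995112  0.91562042 -0.00308075]
((467.5740966796875, 281.8811950683594), 60.91917419433594) [445.6544924  287.62881494 104.00822424] 19792
((468.2322082519531, 282.1874084472656), 26.039655685424805) [454.87897782 284.58451363 119.809788  ] 1681
plate tilt [ 6.13382197e-04 -6.35191731e-04  1.03998716e+02]
```

View pics/c5.png

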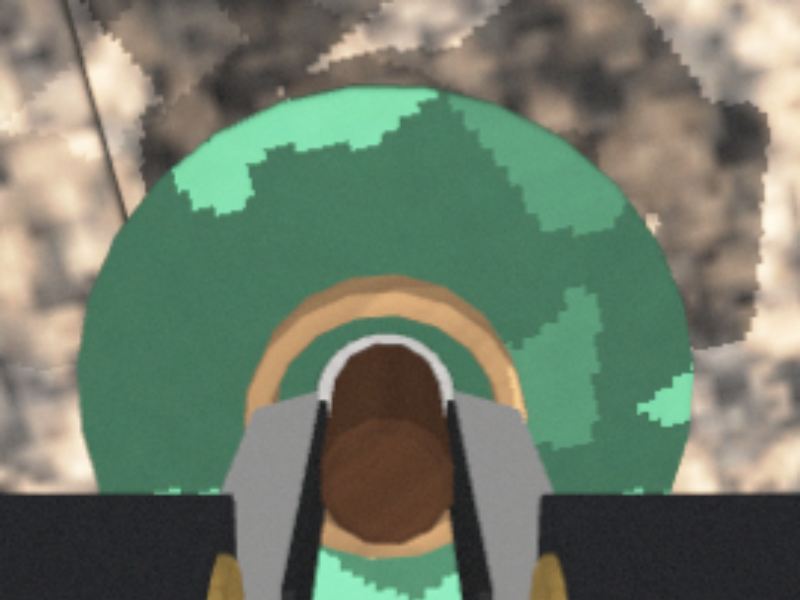

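The cover rests flat on the rim (plate at 104 mm), with the bright flange just visible under the hole. The knob is gripped and clear of the collar. Force climbs to 19 N with no further motion, so the lid is at the hard stop. I'll unload and release.

>>> arm_command(
  plan=[
    [-1,0,0,-0.0005,0],
    [-1,0,0,-0.0005,0],
    [-1,0,0,0,0],
    [1,0,0,0,0],
    [1,0,0,0,0],
    [1,0,0,0,0],
    [1,0,0,0,0],
    [1,0,0,0,0],
    [1,0,0,0,0],
    [1,0,0,0,0],
  ],
)

```text
clock: 13.9
eef_pos: [468.6, 283.4, 122.4]
eef_rot: [-3.142, -0.0, 2.916]
wrist_force: [0.5, 0.4, 0.5]
finger_gap: 87.4
finger_force: 0.0
```

Run:
```python
from m import *
s=manip.read_state(); print(s['clock'],s['eef_pos'],s['wrist_force'])
c=shot('wrist','wrist6.png'); W=world(c); P=W[c['z_map']>0]; t=s['eef_pos']
Q=P[np.hypot(P[:,0]-t[0],P[:,1]-t[1])<64]
for a,b in((98,110),(116,125),(140,150)):
    k=Q[(Q[:,2]>a)&(Q[:,2]<b)]; print(cv2.minEnclosingCircle(k[:,:2].astype(np.float32)),np.median(k,0),len(k))
```

```text
13.9 [468.64617109 283.4494883  122.4391825 ] [0.45313763 0.35899601 0.50001829]
((468.0759582519531, 282.0935363769531), 60.90058898925781) [452.69155562 287.62778374 104.00686193] 23544
((460.39031982421875, 284.04119873046875), 48.4234733581543) [463.18987927 284.23403813 119.79034583] 2713
((460.93817138671875, 283.809326171875), 55.9766845703125) [467.35477002 282.87267353 145.65331844] 2433
```

Knob top reads 145.7 mm, so the lid is home. Next I'll lower around the collar and close on it.

>>> arm_command(
  plan=[
    [1,0,0,0.003,0],
    [1,0,0,0.005,0],
    [1,0,0,0.004,0],
    [1,0,0,0.002,0],
    [1,0,0,0.001,0],
    [1,0,0,0,0],
    [1,0,0,0,0],
  ],
)

```text
clock: 14.82
eef_pos: [468.7, 283.5, 107.6]
eef_rot: [3.141, 0.0, 2.916]
wrist_force: [-1.0, 0.6, 0.2]
finger_gap: 93.7
finger_force: 0.0
```

>>> arm_command(
  plan=[
    [-1,0,0,0,0],
    [-1,0,0,0,0],
    [-1,0,0,0,0],
    [-1,0,0,0,0],
    [-1,0,0,0,0],
    [-1,0,0,0,0],
    [-1,0,0,0,0],
  ],
  newtons=20,
)

```text
clock: 15.7
eef_pos: [468.7, 283.5, 107.4]
eef_rot: [-3.142, -0.0, 2.916]
wrist_force: [0.0, 0.6, -0.0]
finger_gap: 51.1
finger_force: 20.0
```

Gripped (gap 51). I'll lift slowly at first to check that only the cover's weight of about 1.2 N comes up.

>>> arm_command(
  plan=[
    [-1,0,0,-0.001,0],
    [-1,0,0,-0.002,0],
    [-1,0,0,-0.003,0],
    [-1,0,0,-0.003,0],
    [-1,0,0,-0.003,0],
    [-1,0,0,0,0],
    [-1,0,0,0,0],
  ],
)

```text
clock: 16.58
eef_pos: [468.6, 283.5, 119.4]
eef_rot: [-3.142, -0.0, 2.916]
wrist_force: [-0.7, 0.6, -1.2]
finger_gap: 51.2
finger_force: 20.0
```

>>> arm_command(
  plan=[
    [-1,0,0,-0.004,0],
    [-1,0,0,-0.007,0],
    [-1,0,0,-0.01,0],
    [-1,0,0,-0.01,0],
    [-1,0,0,-0.01,0],
    [-1,0,0,-0.01,0],
    [-1,0,0,-0.01,0],
    [-1,0,0,-0.01,0],
    [-1,0,0,-0.005,0],
    [-1,0,0,-0.003,0],
    [-1,0,0,0,0],
    [-1,0,0,0,0],
    [-1,0,0,0,0],
  ],
)

```text
clock: 18.2
eef_pos: [468.6, 283.4, 198.2]
eef_rot: [-3.141, -0.0, 2.916]
wrist_force: [0.4, 0.4, -1.3]
finger_gap: 51.4
finger_force: 20.0
```

Run:
```python
from m import *
s=manip.read_state(); t=s['eef_pos']; print(s['clock'],t,s['eef_rot'],s['wrist_force'],s['finger_gap'],s['finger_force'])
c=shot('wrist','wrist7.png'); W=world(c); P=W[c['z_map']>0]
Q=P[np.hypot(P[:,0]-t[0],P[:,1]-t[1])<64]
zc=t[2]-107.4+104; k=Q[abs(Q[:,2]-zc)<4]; A=np.c_[k[:,:2]-k[:,:2].mean(0),np.ones(len(k))]; print('plate',zc,np.linalg.lstsq(A,k[:,2],rcond=None)[0],cv2.minEnclosingCircle(k[:,:2].astype(np.float32)))
c2=shot('scene','scene7.png'); 
cv2.imwrite('pics/f7.png',np.hstack([cv2.resize(c['img'],(400,300)),cv2.resize(c2['img'][120:420,200:560],(400,300))]))
```

```text
18.2 [468.5837864  283.40342618 198.17414948] [-3.14126079e+00 -3.42328023e-04  2.91578136e+00] [ 0.42420961  0.4383033  -1.33170032] 51.39561506094212 19.99988836236298
plate 194.77414947607278 [ 1.48079248e-03 -8.19779483e-04  1.94781709e+02] ((467.35614013671875, 282.35650634765625), 60.795082092285156)
```

View pics/f7.png

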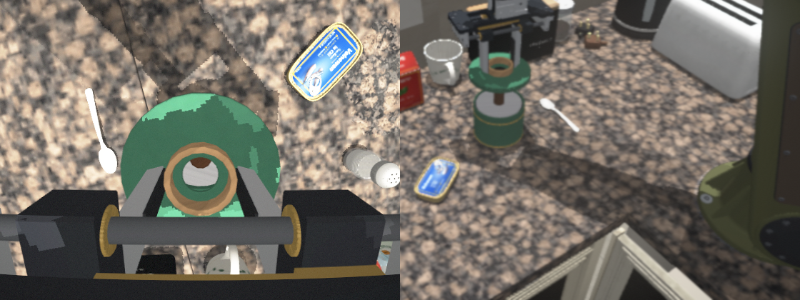

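The wrist view (left) shows the cover held level with the inner lid's knob below through the collar. The scene view (right, about (497,105)) shows the silver inner lid seated flush in the tin with the cover clear above it. Mug, spoon and sardine tin are undisturbed.

```bash
python3 -c "from h import *; print(ticket.sign_off())"
```

```text
the job is handed in; nothing more can be done
None
```

The job is handed in: the inner lid is pressed to its stop in the tin, and the cover is held level about 35 mm above the knob, over the tin.

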